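# Post a finished sample bottle through the drop box flap

### The arm

A 6-joint arm with a two-finger parallel gripper is mounted at the origin on the work surface. World frame = base frame: x ahead of the robot, y to its left, z up, the work surface at z = 0. Lengths are in m, angles in rad, forces in N, time in s.
With the tool pointing down it reaches from about 0.25 to 0.725 m from the base axis. Payload 4 kg.
Tool frame: the origin (TCP) lies midway between the tips of the shut fingers; the grasp point (between the pads) lies 19 mm behind it (bot.grasp_offset is the distance from the TCP to the grasp point, in m); z points along the fingers, y is the direction in which the jaws open and shut (so a half turn about z gives the same grasp; the last joint's range is limited). The gripper opens to 85 mm and grips with 20 to 120 N. Pads are 22 mm wide; open, the fingers measure 114 mm over their backs; the gripper's body (76 mm by 85 mm) begins 54 mm behind the grasp point. The pads swing forward as they close: fully open they stand 13 mm farther back than shut.
Start: joints at [-1.194, 0.241, 0.005, 1.335, 0, 1.571], TCP at [0.184, -0.465, 0.231] pointing down, gripper open.
Joint ranges: [-2.72, 2.72], [-1.05, 1.87], [-1.09, 1.28], [-1.99, 2.15], [-1.42, 1.44], [-3.14, 3.14]. Speed limits (rad/s): [2.79, 2.79, 3.14, 3.14, 3.14, 3.14].

### API

Orientations are given as a unit quaternion [x, y, z, w].
In Python, from workcell import sensors, optics, bot gives the robot as it stands.
- The arm moves only by the tool apply_moves, never from a script. Its argument "plan" is one flat list of numbers, 6 for each row, row after row: the shift along the tool's x, y, z in m, then the turn, a rotation vector about the tool's x, y, z in rad. In form: [tx, ty, tz, ax, ay, az, tx, ty, tz, ax, ay, az, ...]. A call has 1 to 12 rows; each row is the pose to reach, as a shift and turn from the pose commanded when the call began, along the tool's axes at that moment; what a row does not reach only later rows make up. A row lasts 1/12 s, in which the tool goes at most 41.7 mm and 7.16 degrees, less where a joint would pass 70% of its speed; a pose out of reach is approached as far as the arm can. A call with a gripper value outside its range is refused whole. "grip" is the finger opening in m, from 0 to 0.0854, set as the call begins (left out, the last holds). The fingers move at their own pace and stop on an object; the grip force is fixed at half the most. Time passes only in rows, so rows that repeat a pose let the fingers close. It gives the time, the measured TCP pose, the force and the opening at its end, in the units of the state.
- sensors.get_obs(): the state, without advancing time (a new reading comes with each control period).
- optics.camera(name): name is "scene" or "top" or "wrist"; returns a dict with "pixels" (384x512x3 uint8, red, green, blue), "fx", "fy", "cx", "cy" (pixels), "pose" (4x4, takes a point from camera to world coordinates); the wrist camera has in their place "tool_from_camera" (4x4, takes a point from camera to tool coordinates, whose origin is the TCP and whose axes are the flange's). Camera axes: x right, y up, looking along -z (the intrinsics and any distortion apply to the point x, -y, -z); pixel columns grow to the right and rows downward; lengths in m; the calibration is good to about 2 mm. A picture is of the moment at which its call begins: read the wrist's pose just before it. There is no depth.
- bot.job_done(): hands the job in, once; it reports no verdict.
The state is a dict: "clock": time; "joint_pos": joint angles; "joint_vel": joint speeds; "tau": joint torques, N m; "eef_pos": TCP position; "tool_rot": TCP orientation; "ft_force": force on the tool from outside, world axes, zero at the start; "ft_torque": the same for the moment, N m; "grip_width": finger opening in m.
Only numpy, scipy, OpenCV 4.12 (cv2) and the standard library are available. Lean on these libraries where they do the work, as an engineer would, in place of code of your own. Each camera call takes 0.05 s, during which the arm holds its last target.

### The job

The tall round sample bottle has been examined: pick it up and, keeping hold of it, push it down through the sprung flap in the top of the grey drop box until most of it is inside, then let go so that it drops to the bottom and the flap swings shut behind it. Leave the square bottle standing where it is.

Things in the scene. Friction and masses are not known exactly. Their poses are not given: they have to be found in the camera images.
- round_bottle: The tall round sample bottle: white plastic, circular body 44 mm across, narrow neck at 74 to 80 mm, plain grey cap 42 mm across from 80 to 110 mm; 110 mm tall in all, about 200 g. Origin at the centre of its underside, z up along the bottle. It starts standing upright on the desk.
- square_bottle: Bystander: square sample bottle of the same white plastic, body 52 x 52 mm and 66 mm tall, small round grey cap 34 mm across, 84 mm tall in all. Origin at the centre of its underside, z up. It stands upright 95 mm or more (centre to centre) from the round bottle, in one row along the desk's y with it and a low round pot 58 mm across and 48 mm tall.
- drop_box: Drop box, fixed to the desk: grey sheet metal, 140 mm (its x) by 170 mm (its y), top at 210 mm. Origin at the centre of its underside, z up. The mouth in the top is centred over the origin, 80 mm along the box's x and 110 mm along its y; the flap fills it level with the top. Hollow below, floor at 4 mm; a bottle that has dropped in lies clear below the flap.
- flap (a joint): Sprung aluminium flap filling the mouth, hinged on the box's +x side of the mouth. 0 = shut and level, up to 1.45 rad as it is pushed down into the box. A light spring (0.02 to 0.04 Nm; about 2 N on a bottle) shuts it within about a second. A bottle pushed straight down at the mouth's centre until its foot is 70 mm below the top, then let go, falls through by its own weight.
Mind the look-alikes: they are no part of the job. Leave any blue or yellow look-alike of the round_bottle alone.

How it is judged:
By the outcome, as a careful person would: the job done as asked, in the order asked, and still so for the second after the job is handed in, with the robot touching nothing.
It also fails if it takes over 38 s, if anything falls off the work surface, if the arm or the gripper's body presses on something with over 40 N, if the wrist force passes 120 N, or if a joint passes its speed limit or range.

## Working session

There is one attempt and no reset: what is moved stays moved. The work goes in short steps, Python scripts to look and compute and a tool call to move; the robot and the scene stay as the last step left them, time stands still between calls to the robot, and variables do not carry over. Pictures are saved under pics/ and viewed, and the job is handed in when it is done.

Besides the shell and the picture viewer there is one more tool, called by a JSON object that holds its "fn" and its "kwargs", one argument or row to a line. apply_moves: Moves the arm, as the interface text tells. Its arguments: {"type":"object","properties":{"plan":{"type":"array","items":{"type":"number"}},"grip":{"type":"number"}},"required":["plan"]}

```bash
mkdir -p pics; ls; python3 - <<'E'
from workcell import sensors, optics, bot
import cv2
o=sensors.get_obs(); print({k:(v if not hasattr(v,'round') else v) for k,v in o.items()}); print(bot.grasp_offset)
for n in ("scene","top","wrist"):
    c=optics.camera(n); cv2.imwrite(f"pics/a_{n}.png",c["pixels"][:,:,::-1])
    print(n,[(k,v) for k,v in c.items() if k!="pixels"])
E
```

```text
pics
{'clock': 0.0, 'joint_pos': array([-1.19403475e+00,  2.41424995e-01,  3.68479901e-03,  1.33518762e+00,
       -3.96875696e-05,  1.57081037e+00]), 'joint_vel': array([-0.00129129, -0.00103926,  0.00022458, -0.0001916 ,  0.00019294,
        0.00051815]), 'tau': array([-1.08749398e-03, -3.72313714e+01,  2.52410084e+01,  1.68210582e-02,
       -5.88460080e-05, -3.56436225e-06]), 'eef_pos': array([ 0.18370638, -0.46433343,  0.23039191]), 'tool_rot': array([ 9.82309503e-01,  1.87261595e-01, -2.19080054e-04, -1.04317019e-03]), 'ft_force': array([-0.71530888, -0.11072889, -0.19998493]), 'ft_torque': array([-0.02508998, -0.01823506, -0.00163041]), 'grip_width': 0.08545024431202629}
0.0187
scene [('fx', 428.24183531695695), ('fy', 428.24183531695695), ('cx', 258.6881028991934), ('cy', 193.31746995684364), ('pose', array([[-0.79521746, -0.35006203,  0.49506138,  1.13588248],
       [ 0.60630022, -0.46638283,  0.6441173 ,  0.68206992],
       [ 0.00540712,  0.81236914,  0.58311846,  0.79940526],
       [ 0.        ,  0.        ,  0.        ,  1.        ]]))]
top [('fx', 348.2998739383522), ('fy', 348.2998739383522), ('cx', 252.50060619943218), ('cy', 182.45374866160228), ('pose', array([[ 0.00667106,  0.99045099, -0.13770382,  0.50725876],
       [-0.99997004,  0.00606675, -0.00480771, -0.03234446],
       [-0.00392639,  0.13773176,  0.99046178,  0.93287053],
       [ 0.        ,  0.        ,  0.        ,  1.        ]]))]
wrist [('fx', 296.6012175205992), ('fy', 296.6012175205992), ('cx', 251.954407831234), ('cy', 193.84636357402354), ('tool_from_camera', array([[-1.10755418e-03,  9.54538013e-01,  2.98087162e-01,
         7.50349042e-02],
       [ 9.99999387e-01,  1.06115092e-03,  3.17506509e-04,
        -5.36122744e-04],
       [-1.32434328e-05,  2.98087330e-01, -9.54538602e-01,
        -1.42809837e-01],
       [ 0.00000000e+00,  0.00000000e+00,  0.00000000e+00,
         1.00000000e+00]]))]
```

View pics/a_scene.png

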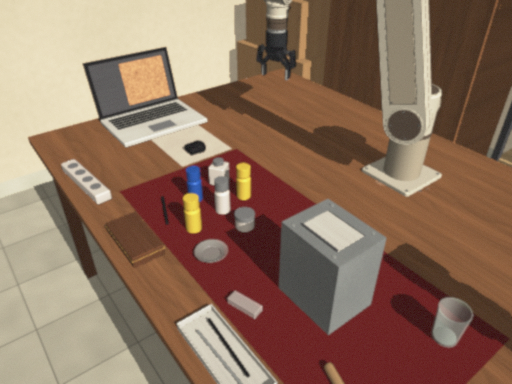

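View pics/a_top.png

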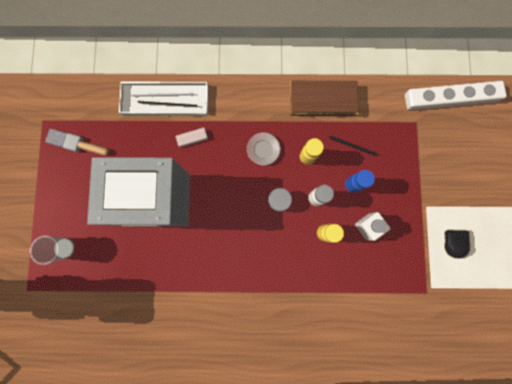

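View pics/a_wrist.png

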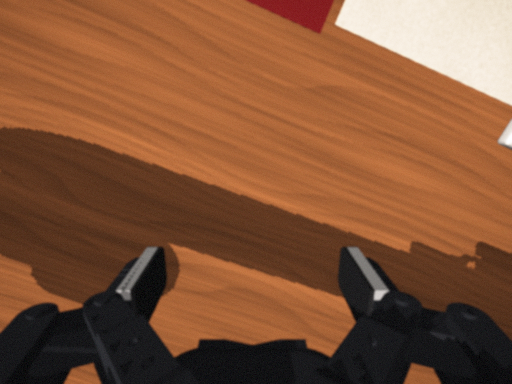

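Candidates (top / scene pixel):
- White round bottle with grey cap: (321,195) / (222,195).
- Square white bottle: (373,227) / (218,172).
- Blue bottle: (360,181) / (194,184).
- Yellow bottles: (312,152) / (192,213) and (330,233) / (243,181).
- Grey pot: (280,199) / (245,219).

I choose the white round one and will check it in a close crop.

```bash
python3 - <<'E'
import cv2,numpy as np
s=cv2.imread("pics/a_scene.png");t=cv2.imread("pics/a_top.png")
a=cv2.resize(s[150:250,170:270],(400,400),interpolation=cv2.INTER_CUBIC)
b=cv2.resize(t[145:245,290:390],(400,400),interpolation=cv2.INTER_CUBIC)
cv2.imwrite("pics/b.png",np.hstack([a,b]))
a=cv2.resize(s[190:330,260:400],(400,400),interpolation=cv2.INTER_CUBIC)
b=cv2.resize(t[145:245,80:180+10][:,:100],(400,400),interpolation=cv2.INTER_CUBIC)
cv2.imwrite("pics/c.png",np.hstack([a,b]))
E
```

```text
(no output)
```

View pics/b.png

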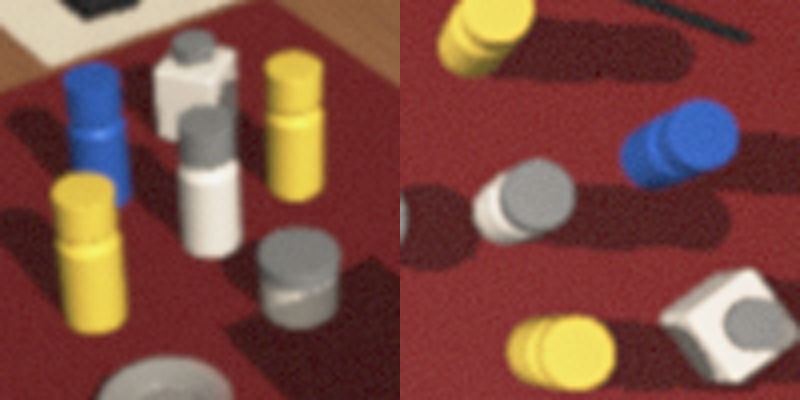

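View pics/c.png

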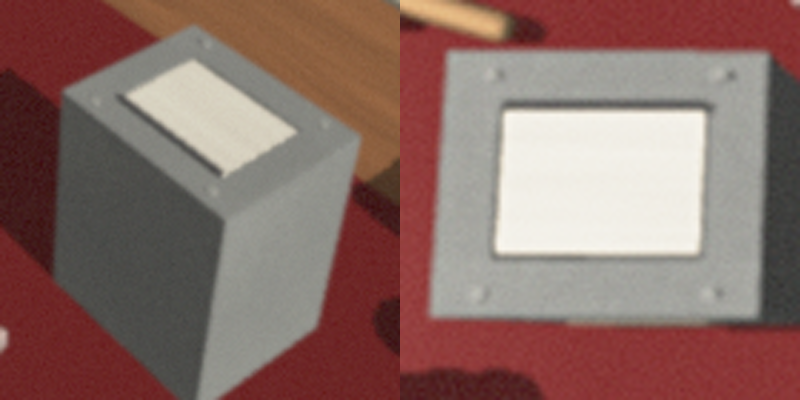

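The crop confirms it: white body and plain grey cap, at crop-left (207,180) and crop-right (525,200). Next I triangulate the cap, the box corners and the neighbours.

```bash
cat > h.py <<'E'
import numpy as np,cv2
S=dict(f=428.24183531695695,cx=258.6881028991934,cy=193.31746995684364,P=np.array([[-0.79521746,-0.35006203,0.49506138,1.13588248],[0.60630022,-0.46638283,0.6441173,0.68206992],[0.00540712,0.81236914,0.58311846,0.79940526]]))
T=dict(f=348.2998739383522,cx=252.50060619943218,cy=182.45374866160228,P=np.array([[0.00667106,0.99045099,-0.13770382,0.50725876],[-0.99997004,0.00606675,-0.00480771,-0.03234446],[-0.00392639,0.13773176,0.99046178,0.93287053]]))
def ray(c,u,v):
    d=c['P'][:,:3]@np.array([(u-c['cx'])/c['f'],-(v-c['cy'])/c['f'],-1.]); return c['P'][:,3],d/np.linalg.norm(d)
def plane(c,u,v,z):
    o,d=ray(c,u,v); return o+d*(z-o[2])/d[2]
def tri(s,t):
    o1,d1=ray(S,*s);o2,d2=ray(T,*t)
    k=np.linalg.lstsq(np.c_[d1,-d2],o2-o1,rcond=None)[0]
    a,b=o1+d1*k[0],o2+d2*k[1]; return (a+b)/2,np.linalg.norm(a-b)
E
python3 - <<'E'
from h import *
np.set_printoptions(precision=4,suppress=True)
def c1(x,y): return (170+x/4,150+y/4)
def c2(x,y): return (290+(x-400)/4,145+y/4)
def b1(x,y): return (260+x*.35,190+y*.35)
def b2(x,y): return (80+(x-400)/4,145+y/4)
print("round",tri(c1(207,122),c2(538,196)), plane(T,*c2(538,196),.110),plane(S,*c1(207,122),.11))
print("yel1",tri(c1(84,188),c2(495,12)));print("yel2",tri(c1(294,64),c2(577,352)));print("blue",tri(c1(93,78),c2(702,135)))
print("sq",tri(c1(194,43),c2(756,324)));print("pot",plane(T,280,199,.048))
cs=[]
for s,t in [((63,93),(770,52)),((195,25),(762,319)),((360,137),(430,318)),((225,217),(447,52))]:
    p=tri(b1(*s),b2(*t)); print("box",p,plane(T,*b2(*t),.21)); cs.append(p[0])
cs=np.array(cs);print(cs.mean(0),np.linalg.norm(cs-np.roll(cs,1,0),axis=1))
for s,t in [((121,96),(710,106)),((192,59),(702,256)),((297,131),(494,256)),((224,176),(503,106))]:
    print("flap",tri(b1(*s),b2(*t)))
e=cs[0]-cs[3];print("long dir",np.degrees(np.arctan2(e[1],e[0])));e=cs[1]-cs[2];print(np.degrees(np.arctan2(e[1],e[0])))
E
```

```text
round (array([ 0.5947, -0.1995,  0.106 ]), np.float64(0.0019340094709950028)) [ 0.5951 -0.1993  0.11  ] [ 0.5973 -0.1936  0.11  ]
yel1 (array([ 0.7075, -0.1765,  0.1093]), np.float64(0.0017748746377643206))
yel2 (array([ 0.5029, -0.2192,  0.1111]), np.float64(0.0018461319547548743))
blue (array([ 0.6318, -0.2979,  0.1078]), np.float64(0.001833011217208815))
sq (array([ 0.52  , -0.335 ,  0.0796]), np.float64(0.0027253957150817068))
pot [ 0.5882 -0.0984  0.048 ]
box (array([0.6587, 0.1428, 0.2062]), np.float64(0.0028614012006466776)) [0.659 0.141 0.21 ]
box (array([0.5175, 0.1416, 0.2069]), np.float64(0.003173467331024621)) [0.5186 0.1397 0.21  ]
box (array([0.518 , 0.3128, 0.207 ]), np.float64(0.0002312348948793519)) [0.518  0.3112 0.21  ]
box (array([0.6578, 0.3123, 0.2103]), np.float64(0.0003933668147173159)) [0.658  0.3123 0.21  ]
[0.588  0.2274 0.2076] [0.1696 0.1412 0.1712 0.1399]
flap (array([0.6285, 0.1734, 0.2084]), np.float64(0.004437689707334696))
flap (array([0.5508, 0.1732, 0.2072]), np.float64(0.0008534907437957593))
flap (array([0.5503, 0.2813, 0.2078]), np.float64(0.00011009628889498318))
flap (array([0.6287, 0.2823, 0.2083]), np.float64(0.0022075547190957313))
long dir -89.68960337927247
-90.14910242182363
```

Checks:
- **Round bottle:** (0.595, -0.200). The cap top measures 0.106 against 0.110 stated, with a 2 mm ray gap.
- **Box:** centre (0.588, 0.227). It measures 0.140 x 0.170 with the top at 0.208, and is axis-aligned.

I will grip the cap with the jaws along world y. That needs tool yaw near π, so that joint 6 stays in range over the box.

{"fn": "apply_moves", "kwargs": {
  "plan": [0.02,-0.004,0,0,0,-0.1,0.06,-0.012,0,0,0,-0.22,0.1,-0.02,0,0,0,-0.34,0.14,-0.028,0,0,0,-0.46,0.18,-0.036,0,0,0,-0.58,0.22,-0.044,0,0,0,-0.7,0.26,-0.052,0,0,0,-0.82,0.3,-0.06,0,0,0,-0.94,0.34,-0.067,0,0,0,-1.06,0.38,-0.075,0,0,0,-1.18,0.42,-0.083,0,0,0,-1.3,0.45,-0.089,0,0,0,-1.38]
}}

```text
clock: 1.15
eef_pos: [0.5719, -0.2142, 0.2306]
tool_rot: [0.636, 0.772, 0.0, -0.0]
ft_force: [-0.2, -1.2, 1.7]
grip_width: 0.0853
```

```bash
cat >> h.py <<'E'
from scipy.spatial.transform import Rotation as R
def rel(o,p,yaw=np.pi):
    Rt=R.from_quat(o['tool_rot']); tgt=R.from_euler('xz',[np.pi,yaw])
    q=(Rt.inv()*tgt).as_rotvec()
    return Rt.inv().apply(np.array(p)-o['eef_pos']),q
E
python3 - <<'E'
from h import *
from workcell import sensors
o=sensors.get_obs();print(o['joint_pos'],rel(o,[.595,-.1995,.2]))
E
```

```text
[-3.58615733e-01  4.66853200e-01  3.29370223e-01  1.43367684e+00
  6.13405091e-04  1.01884906e+00] (array([0.00992707, 0.02549024, 0.03060199]), array([ 5.01149724e-04, -5.88101366e-04, -1.37746484e+00]))
```

{"fn": "apply_moves", "kwargs": {
  "plan": [0,0.005,0,0,0,-0.12,0.002,0.01,0,0,0,-0.24,0.004,0.014,0,0,0,-0.36,0.006,0.018,0,0,0,-0.48,0.008,0.022,0,0,0,-0.6,0.01,0.025,0,0,0,-0.72,0.01,0.025,0,0,0,-0.84,0.01,0.025,0,0,0,-0.96,0.01,0.025,0,0,0,-1.08,0.01,0.025,0,0,0,-1.2,0.01,0.025,0,0,0,-1.3,0.01,0.025,0,0,0,-1.378],
  "grip": 0.075
}}

```text
clock: 2.15
eef_pos: [0.5921, -0.202, 0.2307]
tool_rot: [0.001, 1.0, 0.0, -0.001]
ft_force: [-0.0, -0.9, 0.2]
grip_width: 0.0751
```

```bash
python3 - <<'E'
from h import *
from workcell import sensors,optics
o=sensors.get_obs();c=optics.camera("wrist");cv2.imwrite("pics/w1.png",c["pixels"][:,:,::-1])
print(o['eef_pos'],o['joint_pos'],rel(o,[.595,-.1995,.076]))
E
```

```text
[ 0.59212093 -0.20202241  0.23065989] [-3.28797791e-01  5.00043119e-01  3.82279277e-01  1.45429778e+00
 -4.07307131e-06 -3.26694807e-01] (array([-0.0030593 ,  0.00246625,  0.15465734]), array([ 0.00040346, -0.00119926, -0.00210298]))
```

View pics/w1.png

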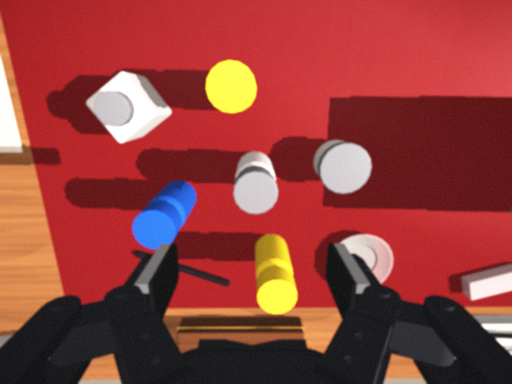

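The wrist view shows the grey cap of the white round bottle at (256,191), blue at (165,215), yellow at (231,86) and (276,290), square at (118,105) and pot at (343,165). Now a ray check of the cap.

```bash
cat >> h.py <<'E'
TC=np.array([[-1.10755418e-03,9.54538013e-01,2.98087162e-01,7.50349042e-02],[9.99999387e-01,1.06115092e-03,3.17506509e-04,-5.36122744e-04],[-1.32434328e-05,2.98087330e-01,-9.54538602e-01,-1.42809837e-01],[0,0,0,1]])
def wcam(o):
    M=np.eye(4);M[:3,:3]=R.from_quat(o['tool_rot']).as_matrix();M[:3,3]=o['eef_pos']
    return dict(f=296.6012175205992,cx=251.954407831234,cy=193.84636357402354,P=(M@TC)[:3])
E
python3 - <<'E'
from h import *
from workcell import sensors
o=sensors.get_obs();W=wcam(o)
im=cv2.imread("pics/w1.png")[170:225,225:290].astype(int)
m=((im.max(2)-im.min(2)<35)&(im.mean(2)>110)).astype('uint8')
n,l,st,ce=cv2.connectedComponentsWithStats(m);print(st,ce)
for v in (189,191,193): print(plane(W,256,v,.11))
# two-view height: wrist + top
o1,d1=ray(W,256,192);o2,d2=ray(T,324.5,194)
k=np.linalg.lstsq(np.c_[d1,-d2],o2-o1,rcond=None)[0];print(o1+d1*k[0],o2+d2*k[1])
cv2.imwrite("pics/w1c.png",cv2.resize(cv2.imread("pics/w1.png")[140:230,210:310],(800,600) if 0 else (600,540),interpolation=cv2.INTER_CUBIC))
E
```

```text
[[   0    0   65   55 2015]
 [  10    0    8    8   31]
 [   9    0   43   43 1529]] [[33.23622829 32.16426799]
 [12.70967742  2.74193548]
 [30.76193591 20.68606933]]
[ 0.59458611 -0.19888699  0.11      ]
[ 0.59651993 -0.1988823   0.11      ]
[ 0.59846186 -0.1988776   0.11      ]
[ 0.59540859 -0.19897668  0.11683959] [ 0.59435626 -0.19801879  0.11653291]
```

View pics/w1c.png

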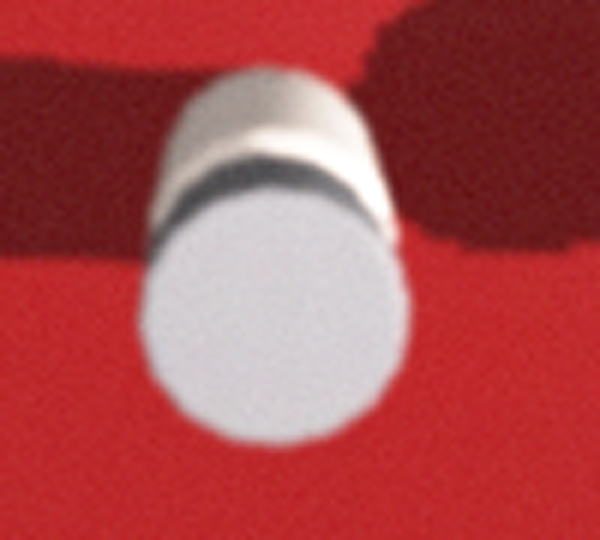

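The cap centre at crop (276,315) gives x≈0.597, y≈-0.199. That agrees with the other views, and the height is 0.106–0.117, averaging about 0.11. Descending now.

{"fn": "apply_moves", "kwargs": {
  "plan": [-0.004,0.003,0.01,0,0,0,-0.004,0.003,0.03,0,0,0,-0.004,0.003,0.055,0,0,0,-0.004,0.003,0.08,0,0,0,-0.004,0.003,0.1,0,0,0,-0.004,0.003,0.12,0,0,0,-0.004,0.003,0.137,0,0,0,-0.004,0.003,0.15,0,0,0,-0.004,0.003,0.158,0,0,0,-0.004,0.003,0.158,0,0,0]
}}

```text
clock: 3.03
eef_pos: [0.5946, -0.1983, 0.0702]
tool_rot: [0.004, 1.0, 0.001, -0.002]
ft_force: [-0.3, -0.2, 0.5]
grip_width: 0.0748
```

```bash
python3 - <<'E'
from h import *
from workcell import sensors,optics
o=sensors.get_obs();c=optics.camera("wrist");s=optics.camera("scene")["pixels"][130:250,160:320]
cv2.imwrite("pics/w2.png",np.hstack([cv2.resize(c["pixels"],(400,300)),cv2.resize(s,(400,300))])[:,:,::-1])
print(o['eef_pos'],o['ft_force'],rel(o,[.5965,-.199,.072]))
E
```

```text
[ 0.59461951 -0.19833358  0.07017475] [-0.32193858 -0.24243525  0.5369818 ] (array([-0.00187656, -0.00064841, -0.00183576]), array([ 0.00173082, -0.00498593, -0.00790245]))
```

View pics/w2.png

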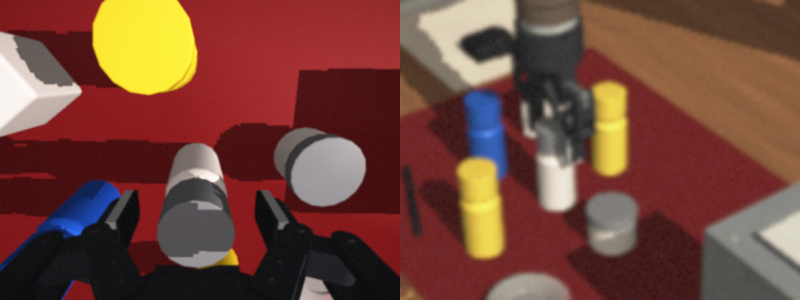

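The wrist view shows the cap at (197,232), between the finger tips at (125,215) and (268,215). The scene view shows the fingers around the cap at (558,140). Closing.

{"fn": "apply_moves", "kwargs": {
  "plan": [-0.002,0,-0.002,0,0,0,-0.002,0,-0.002,0,0,0,-0.002,0,-0.002,0,0,0,-0.002,0,-0.002,0,0,0,-0.002,0,-0.002,0,0,0,-0.002,0,-0.002,0,0,0],
  "grip": 0.03
}}

```text
clock: 3.63
eef_pos: [0.5997, -0.1994, 0.0771]
tool_rot: [0.003, 1.0, -0.0, 0.002]
ft_force: [0.5, 1.4, 5.6]
grip_width: 0.0409
```

{"fn": "apply_moves", "kwargs": {
  "plan": [0,0,0,0,0,0,0,0,0,0,0,0,0,0,-0.01,0,0,0,0,0,-0.03,0,0,0]
}}

```text
clock: 3.97
eef_pos: [0.5954, -0.1983, 0.1024]
tool_rot: [0.003, 1.0, 0.001, -0.004]
ft_force: [-1.4, 0.3, -2.2]
grip_width: 0.0407
```

Gripped: the 41 mm opening matches the 42 mm cap. Lifting.

{"fn": "apply_moves", "kwargs": {
  "plan": [0,0,-0.03,0,0,0,0,0,-0.06,0,0,0,0,0,-0.09,0,0,0,0,0,-0.12,0,0,0,0,0,-0.15,0,0,0,0,0,-0.18,0,0,0,0,0,-0.21,0,0,0,0,0,-0.23,0,0,0,0,0,-0.24,0,0,0,0,0,-0.24,0,0,0,0,0,-0.24,0,0,0]
}}

```text
clock: 4.88
eef_pos: [0.5983, -0.1993, 0.3451]
tool_rot: [0.003, 1.0, -0.0, -0.0]
ft_force: [-0.2, 0.1, -2.3]
grip_width: 0.0406
```

```bash
python3 - <<'E'
from h import *
from workcell import sensors,optics
o=sensors.get_obs();c=optics.camera("wrist")["pixels"];s=optics.camera("scene")["pixels"]
cv2.imwrite("pics/w3s.png",s[:,:,::-1])
cv2.imwrite("pics/w3.png",np.hstack([cv2.resize(c,(400,300)),cv2.resize(s,(400,300))])[:,:,::-1])
print(o['eef_pos'],o['grip_width'],o['joint_pos'],o['ft_force'],rel(o,[.588,.2274,.342]))
E
```

```text
[ 0.59827541 -0.19926791  0.34512306] 0.04062307913233622 [-3.21443370e-01  5.27011999e-01  7.20099560e-01  1.76415561e+00
 -1.46782856e-04 -3.14536205e-01] [-0.23978008  0.05834853 -2.3370684 ] (array([0.01322125, 0.42658693, 0.0031034 ]), array([-5.44678486e-05, -3.03993726e-04, -6.90714455e-03]))
```

View pics/w3.png

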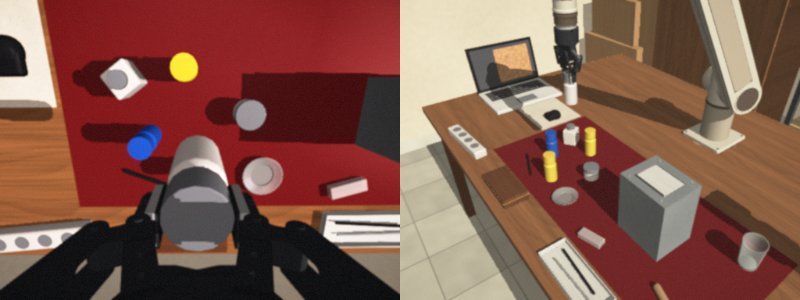

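The bottle is held: wrist view (197,205), scene view (570,93), standing clear of the desk. The wrist force of -2.3 N fits a 200 g bottle. Carrying it over the box.

{"fn": "apply_moves", "kwargs": {
  "plan": [0,0.01,0,0,0,0,0,0.03,0,0,0,0,0.001,0.06,0,0,0,0,0.001,0.095,0,0,0,0,0.002,0.13,0,0,0,0,0.003,0.165,0,0,0,0,0.004,0.2,0,0,0,0,0.005,0.235,0,0,0,0,0.006,0.27,0,0,0,0,0.007,0.305,0,0,0,0,0.008,0.335,0,0,0,0,0.009,0.36,0,0,0,0]
}}

```text
clock: 5.98
eef_pos: [0.5905, 0.1641, 0.344]
tool_rot: [0.002, 1.0, 0.0, -0.001]
ft_force: [-0.6, 0.1, -2.1]
grip_width: 0.0405
```

{"fn": "apply_moves", "kwargs": {
  "plan": [0,0.022,0,0,0,0,0,0.041,0,0,0,0,0,0.055,0,0,0,0,0,0.065,0,0,0,0,0,0.067,0,0,0,0,0,0.067,0,0,0,0,0,0.067,0,0,0,0]
}}

```text
clock: 6.57
eef_pos: [0.5924, 0.227, 0.3452]
tool_rot: [0.004, 1.0, -0.0, -0.0]
ft_force: [-0.5, -0.5, -2.4]
grip_width: 0.0405
```

```bash
python3 - <<'E'
from h import *
from workcell import sensors,optics
o=sensors.get_obs();c=optics.camera("wrist")["pixels"];s=optics.camera("scene")["pixels"]
cv2.imwrite("pics/w4.png",np.hstack([cv2.resize(c,(400,300)),cv2.resize(s[90:330,230:470],(400,300*4//3))[:300]])[:,:,::-1])
print(o['eef_pos'],o['grip_width'],o['joint_pos'],o['ft_force'],rel(o,[.589,.2275,.342]))
E
```

```text
[0.59235578 0.22704647 0.3451763 ] 0.04045917204054723 [ 3.66288949e-01  5.37562359e-01  7.37697984e-01  1.77145107e+00
 -5.57362209e-04  3.73846720e-01] [-0.4875277  -0.46268598 -2.36101685] (array([0.00335822, 0.00043041, 0.00317693]), array([-0.00070739, -0.00028239, -0.00755763]))
```

View pics/w4.png

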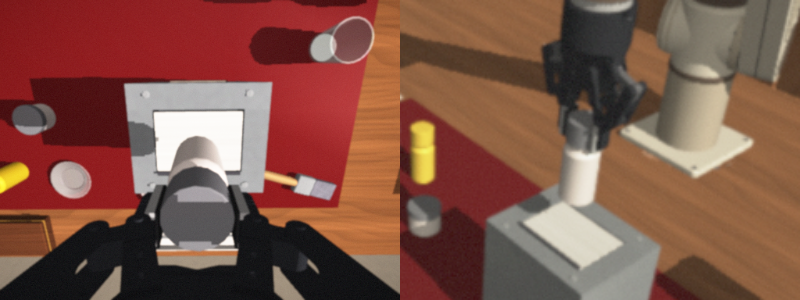

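The bottle is over the flap, with the foot centre at column ~198 and the flap edges at 154 and 243. A wrist-ray check of the flap edge comes before pushing.

```bash
python3 - <<'E'
from h import *
from workcell import sensors
W=wcam(sensors.get_obs())
for u,v in [(154,111),(243,111),(125,83),(270,83)]: print(plane(W,u*1.28,v*1.28,.21))
E
```

```text
[0.55334166 0.17522769 0.21      ]
[0.55435503 0.28141689 0.21      ]
[0.52099329 0.14389173 0.21      ]
[0.52259306 0.31091714 0.21      ]
```

Everything agrees within 4 mm: mouth centre x about 0.590–0.592, y 0.228. The mouth leaves 18 mm to spare. Pushing down.

{"fn": "apply_moves", "kwargs": {
  "plan": [0.001,0,0.01,0,0,0,0.001,0,0.025,0,0,0,0.001,0,0.04,0,0,0,0.001,0,0.05,0,0,0,0.001,0,0.058,0,0,0,0.001,0,0.064,0,0,0,0.001,0,0.07,0,0,0,0.001,0,0.077,0,0,0,0.001,0,0.084,0,0,0,0.001,0,0.091,0,0,0,0.001,0,0.098,0,0,0,0.001,0,0.1,0,0,0]
}}

```text
clock: 7.67
eef_pos: [0.5905, 0.2278, 0.2435]
tool_rot: [0.003, 1.0, -0.0, -0.001]
ft_force: [-0.2, -0.5, -2.0]
grip_width: 0.0408
```

```bash
python3 - <<'E'
from h import *
from workcell import sensors,optics
o=sensors.get_obs();c=optics.camera("wrist")["pixels"];s=optics.camera("scene")["pixels"]
cv2.imwrite("pics/w5.png",np.hstack([cv2.resize(c,(400,300)),cv2.resize(s[90:330,230:470],(400,300*4//3))[50:350]])[:,:,::-1])
print(o['eef_pos'],o['grip_width'],o['ft_force'],rel(o,[.591,.2275,.206]))
E
```

```text
[0.59052549 0.22776801 0.2434645 ] 0.04075275991019122 [-0.16860769 -0.53829933 -2.01330087] (array([-0.00057512, -0.00023381,  0.03746332]), array([-0.00082047, -0.00264143, -0.00659459]))
```

View pics/w5.png

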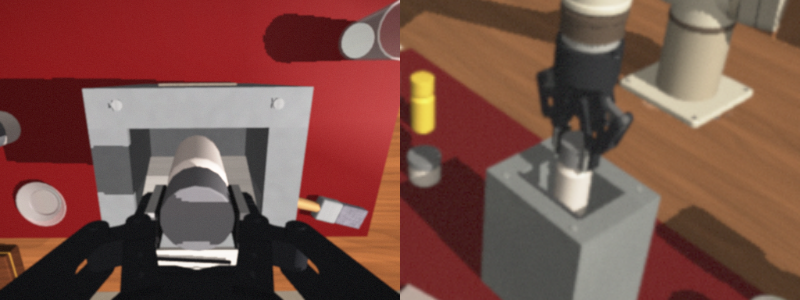

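The flap is pushed open, the bottle is inside the mouth and centred, and the forces are small. Continuing to about 76 mm depth.

{"fn": "apply_moves", "kwargs": {
  "plan": [0,0,0.006,0,0,0,0,0,0.012,0,0,0,0,0,0.018,0,0,0,0,0,0.024,0,0,0,0,0,0.03,0,0,0,0,0,0.035,0,0,0,0,0,0.038,0,0,0,0,0,0.038,0,0,0,0,0,0.038,0,0,0,0,0,0.038,0,0,0]
}}

```text
clock: 8.6
eef_pos: [0.5913, 0.2278, 0.2074]
tool_rot: [0.003, 1.0, -0.0, -0.0]
ft_force: [-1.2, 0.2, -3.4]
grip_width: 0.0404
```

```bash
python3 - <<'E'
from h import *
from workcell import sensors,optics
o=sensors.get_obs();c=optics.camera("wrist")["pixels"];s=optics.camera("scene")["pixels"]
cv2.imwrite("pics/w6.png",np.hstack([cv2.resize(c,(400,300)),cv2.resize(s[90:330,230:470],(400,300*4//3))[50:350]])[:,:,::-1])
print(o['eef_pos'],o['grip_width'],o['ft_force'])
E
```

```text
[0.59132553 0.22783438 0.20738714] 0.04043242271299968 [-1.24659903  0.16829392 -3.41829951]
```

View pics/w6.png

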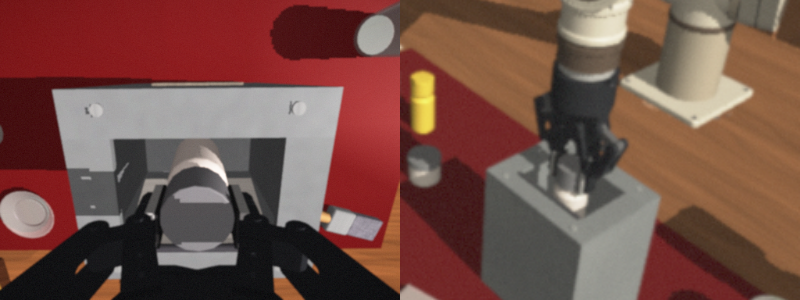

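It is centred, with the foot about 75 mm below the top. I go 4 mm deeper for margin, then release; the fingers opened to 62 mm stay within the 110 mm mouth.

{"fn": "apply_moves", "kwargs": {
  "plan": [0,0,0.002,0,0,0,0,0,0.004,0,0,0,0,0,0.004,0,0,0,0,0,0.004,0,0,0]
}}

```text
clock: 9.03
eef_pos: [0.5912, 0.2279, 0.2032]
tool_rot: [0.003, 1.0, 0.0, -0.0]
ft_force: [-0.5, 0.2, -2.8]
grip_width: 0.041
```

{"fn": "apply_moves", "kwargs": {
  "plan": [0,0,0,0,0,0,0,0,0,0,0,0,0,0,0,0,0,0,0,0,0,0,0,0,0,0,0,0,0,0,0,0,0,0,0,0,0,0,0,0,0,0],
  "grip": 0.062
}}

```text
clock: 9.62
eef_pos: [0.5915, 0.2279, 0.2036]
tool_rot: [0.003, 1.0, 0.0, 0.0]
ft_force: [1.2, -0.1, 1.0]
grip_width: 0.0615
```

```bash
python3 - <<'E'
from h import *
from workcell import sensors,optics
o=sensors.get_obs();c=optics.camera("wrist")["pixels"];s=optics.camera("scene")["pixels"]
cv2.imwrite("pics/w7.png",np.hstack([cv2.resize(c,(400,300)),cv2.resize(s[90:330,230:470],(400,300*4//3))[50:350]])[:,:,::-1])
print(o['eef_pos'],o['grip_width'],o['ft_force'])
E
```

```text
[0.59154635 0.22794421 0.20358406] 0.06152229930158579 [ 1.17138316 -0.09137982  0.95830831]
```

View pics/w7.png

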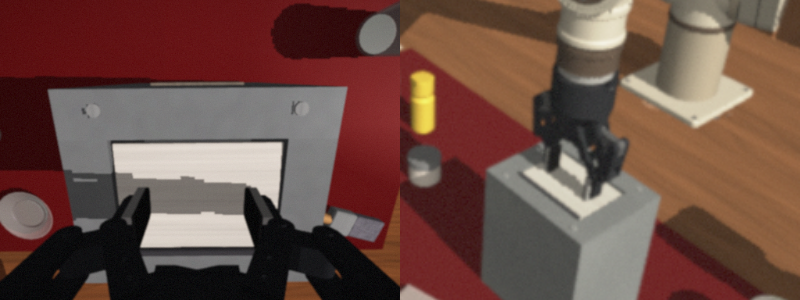

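The bottle has dropped and the flap is back up between and against the open fingers (wrist view, flap at 113–283). Retreating straight up.

{"fn": "apply_moves", "kwargs": {
  "plan": [0,0,-0.008,0,0,0,0,0,-0.02,0,0,0,0,0,-0.035,0,0,0,0,0,-0.055,0,0,0,0,0,-0.08,0,0,0,0,0,-0.11,0,0,0,0,0,-0.135,0,0,0,0,0,-0.15,0,0,0,0,0,-0.155,0,0,0,0,0,-0.155,0,0,0,0,0,-0.155,0,0,0,0,0,-0.155,0,0,0]
}}

```text
clock: 10.72
eef_pos: [0.5908, 0.2277, 0.3565]
tool_rot: [0.003, 1.0, -0.001, -0.002]
ft_force: [-0.0, 0.5, 0.0]
grip_width: 0.0619
```

```bash
python3 - <<'E'
from h import *
from workcell import sensors,optics
o=sensors.get_obs();c=optics.camera("wrist")["pixels"];s=optics.camera("scene")["pixels"]
cv2.imwrite("pics/w8.png",np.hstack([cv2.resize(c,(400,300)),cv2.resize(s,(400,300))])[:,:,::-1])
a=cv2.resize(s[190:330,260:400],(400,400),interpolation=cv2.INTER_CUBIC)
cv2.imwrite("pics/w8b.png",np.hstack([a,cv2.resize(c[100:350,150:400],(400,400))])[:,:,::-1])
print(o['eef_pos'],o['grip_width'],o['ft_force'],abs(o['joint_vel']).max())
E
```

```text
[0.59083719 0.22771496 0.35648394] 0.06193512645903875 [-0.00936043  0.46290714  0.02785242] 0.00736018079339946
```

View pics/w8.png

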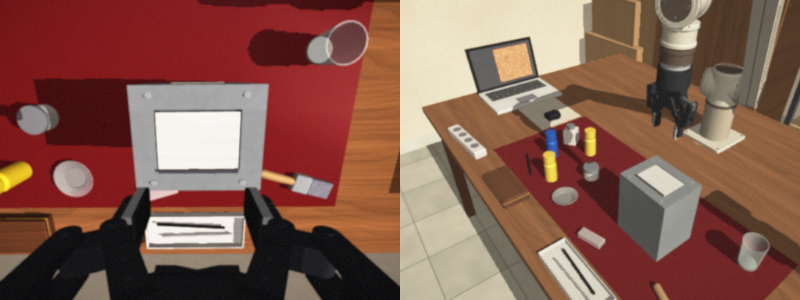

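View pics/w8b.png

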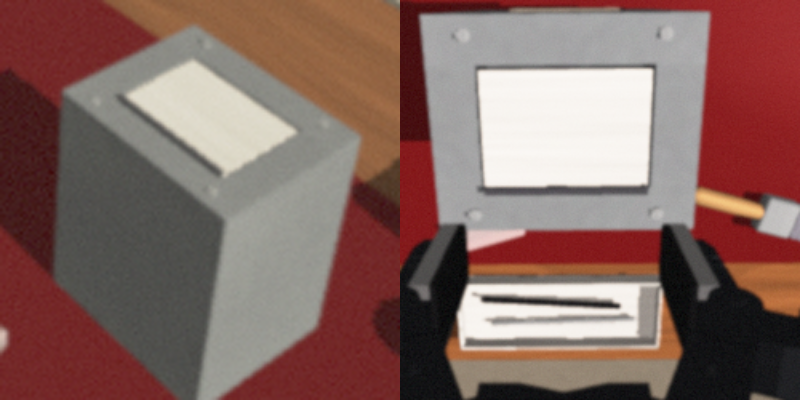

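The flap is shut and level, matching the first crop exactly. The bottle is inside, the square bottle and the others are where they were, and the gripper is clear with zero force.

```bash
python3 -c "
from workcell import bot
print(bot.job_done())"
```

```text
the job is handed in; nothing more can be done
None
```

The white round bottle is in the drop box and the flap has shut behind it; I handed the job in at about 10.8 s of the 38 s allowed. I gripped it by its cap (41 mm opening against the 42 mm cap) and carried it over the mouth. I then pushed it straight down until its foot was about 79 mm below the top and released it.

- **Final checks:** the flap is shut and level, and its crop looks the same as before the push. The gripper is empty and about 150 mm above the box, with about 0.5 N or less on the wrist. The square bottle, pot and coloured look-alikes look unmoved.
- **Forces:** no reading at the end of a move was above about 6 N. I did not log force during the moves.
- **Not seen directly:** the bottle on the box floor. I infer it from the shut flap and the bottle being gone from every view.
- **Small disagreements:** the views differed by up to 4 mm in x for the bottle and mouth, and gave cap heights of 0.106 m and 0.117 m against 0.110 m stated. All were within the 18 mm clearance at the mouth.

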